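# Hang the little steel pail on its stand by the wire bail

### The job

Hang the little steel pail up by its wire handle. First swing the folded-down handle upright while the pail stays standing on the worktop, then lift the pail by the handle's wooden grip, bring it to the black stand from the front and lower the wire gently into the open notches of both its arms, and slide it back under the hoods until it is fully home. Feel for the arms, as their height is not known exactly; do not force or drop the pail, keep it upright, and leave the fruit and the garlic alone.

Things in the scene. Friction and masses are not known exactly. Their poses are not given: they have to be found in the camera images.
- pail: Small tapered sheet-steel pail, open on top, 73 mm across at the foot, 95 over the rim, 84 tall, 0.39 to 0.67 kg with its bail, loose on the worktop. Origin: centre of its underside, z up. The bail's hinge axis is the pail's y axis, 72 mm above the underside, through the pail's middle. The bail is folded down toward the pail's -x side.
- bail (a joint): Angle of the wire bail: 0 = upright over the pail, about 1.57 = level, pointing to the pail's -x; it starts folded at 1.6 to 1.85 and ends against stops at -0.15 and 1.9. The hinge is stiff by friction (0.035 N m): the bail stays where it is left. A push of a few newtons along the bail toward its hinge while it swings tips the pail over its foot.
- bail_grip (a point): Centre of the bail's wooden grip, a round sleeve 12 mm thick, 36 long, along the point's y, 100 mm from the hinge axis (point z points away from the hinge). The bail is a 5 mm wire U, 109 mm wide; its top run is straight and bare from 18 to 43 mm each side of this point. The sleeve turns freely on the wire, so a gripper may hold it pointing down throughout.
- stand: Black steel stand, fixed: base plate 165x120x12 mm, post 18 mm thick, 249 tall. Origin: post axis at the worktop, z up. Two level arms, plates 6 mm thick, 14 mm deep below the slot floor, at y = -30 and +30 mm (54 mm clear between, for the fingers), run from a collar on the post to x = -142 mm. Each has an L-shaped slot: an open notch, then a hooded part behind it. It bears at most 20 N.
- stand_notch (a point): Point on the worktop under the middle of the open notches, stand x = -118 mm, axes of the stand. Notches open upward, x = -134 to -102 mm; horns in front rise 20 mm over the slot floor. Bring the bail in from the front (-x), wire over the horns, pail below the arms. Slot floor NOT measured: anywhere 200 to 224 mm up, same on both arms; wire on it has its centre 2.5 mm higher.
- stand_home (a point): Point on the worktop under the wire's centre when fully home against the slots' back stops: stand x = -84.5 mm (stops at -82), axes of the stand. The hoods cover the slot from x = -102 mm back; underside 12 mm, top 34 mm above the slot floor. So: down into the notch onto the slot floor, then back 33 mm along the stand's +x in contact.
- apple: A loose apple, 75 mm, a bystander, toward the back. Origin: its underside.
- lemon: A loose lemon, 78 mm long, a bystander, near the front edge. Origin: its underside.
- garlic: A loose garlic bulb, 50 mm, a bystander, front right. Origin: its underside.
Not all that is in view belongs to the job. Leave any green or red look-alike of the pail alone.

How it is judged (in metres and radians):
On the way, in this order (a step that is already met when the one before it is completed fails the run):
1. the bail is swung upright (within 0.25 rad) while the pail stands on the worktop (value of joint bail below 0.25 rad and height (world z) of pail below 0.012 m and angle between pail's own z axis and vertical below 0.15 rad), for 0.1 s.
2. the pail is lifted by its upright bail, held in the gripper (height (world z) of pail above 0.03 m and value of joint bail below 0.5 rad and contact force between the fingers and pail above 0.5 N), for 0.1 s.
3. the bail bears on the stand's arms, inside the slots, while it is still held in the gripper (contact force between pail and stand above 0.5 N and contact force between the fingers and pail above 0.5 N and x of bail_grip in the frame of stand above -0.134 m and z of bail_grip in the frame of stand below 0.231 m), for 0.1 s.
At the end, for the whole second after the job is handed in: The pail hangs still and released by its bail on the stand, off the worktop, upright within 0.35 rad; the wire lies in both slots under the hoods, within 6 mm of the back stops, its grip within 15 mm of the middle between the arms, in line within 0.15 rad (x of bail_grip in the frame of stand between -0.0905 and -0.078 m and y of bail_grip in the frame of stand between -0.015 and 0.015 m and z of bail_grip in the frame of stand below 0.231 m and angle between the y axis of pail and the y axis of stand, either way round below 0.15 rad and height (world z) of pail above 0.02 m and contact force between pail and stand above 1 N and angle between pail's own z axis and vertical below 0.35 rad and linear speed of pail below 0.05 m/s); the robot touches nothing.
It fails at once if the pail or bail presses on the stand with more than 20 N (contact force between pail and stand above 20 N).
It fails at once if the pail is lifted off the worktop by a bail that is not upright (value of joint bail above 0.6 rad and height (world z) of pail above 0.02 m).
It fails at once if the pail is tipped by more than 0.6 rad (angle between pail's own z axis and vertical above 0.6 rad).
It fails at once if the pail is dropped (moves faster than 0.3 m/s while the gripper does not hold it) (linear speed of pail above 0.3 m/s and contact force between the fingers and pail below 0.05 N).
It fails at once if the apple, lemon or garlic is moved by more than 30 mm (distance of any of apple, lemon, garlic from where it was at the start of the episode above 0.03 m).
It also fails if it takes over 59 s, if anything falls off the work surface, if the arm or the gripper's body presses on something with over 40 N, if the wrist force passes 120 N, or if a joint passes its speed limit or range.

### The arm

A 6-joint arm with a two-finger parallel gripper is mounted at the origin on a cart in front of the work surface, level with it; the furniture and walls round the work are solid. World frame = base frame: x ahead of the robot, y to its left, z up, the work surface at z = 0. Lengths are in mm, angles in degrees, forces in N, time in s.
With the tool pointing down it reaches from about 300 to 850 mm from the base axis. Payload 4.2 kg.
Tool frame: the origin (TCP) lies at the very end of the fingers, on their centre line; the grasp point (between the pads) lies 19 mm behind it (env.grip_point_offset is the distance from the TCP to the grasp point, in mm); z points along the fingers, y is the line along which they close (so a half turn about z gives the same grasp; the last joint's range is limited). The gripper opens to 91 mm and grips with 3 to 60 N. Pads are 32 mm wide; open, the fingers measure 118 mm over their backs; the gripper's body (76 mm by 178 mm) begins 60 mm behind the grasp point.
Start: joints at [67.265, 18.312, 89.639, -0, 72.044, -1.146], TCP at [211.573, 534.678, 213.976] pointing down, gripper open.
Joint ranges: [-177.97, 177.97], [-48.28, 115.42], [12.27, 149.76], [-77.06, 257.06], [2.81, 150.46], [-146.56, 146.56]. Speed limits (degrees/s): [147.25, 147.25, 180, 180, 180, 180].

### API

Orientations are given as [roll, pitch, yaw] about the fixed x, y, z axes, in that order (R = Rz(yaw) Ry(pitch) Rx(roll)).
In Python, from workcell import env gives the robot as it stands. The module is installed in compiled form; this text tells all that it offers.
- The arm moves only by the tool arm_command, never from a script. Its argument "rows" is a list of rows, each an object with "delta_pos": the shift along the tool's x, y, z in mm, a list of three; "roll": the turn about the tool's z in units of 5 degrees (1.0 is 5 degrees); "jaw": the opening in per cent of the stroke, from 0 (shut) to 100 (fully open). A call has 1 to 20 rows; each row is the pose to reach, as a shift and turn from the pose commanded when the call began, along the tool's axes at that moment; what a row does not reach only later rows make up. A row lasts 1/12 s, in which the tool goes at most 41.7 mm and 7.16 degrees, less where a joint would pass 70% of its speed; a pose out of reach is approached as far as the arm can. A call with a gripper value outside its range is refused whole. The fingers move at their own pace and stop on an object; "squeeze" is the grip in N (left out, the last holds). Time passes only in rows, so rows that repeat a pose let the fingers close. It gives the time, the measured TCP pose, the force, the opening and the grip force at its end, in the units of the state.
- env.state(): the state, without advancing time (a new reading comes with each control period).
- env.grab_frame(name): name is "scene" or "top" or "wrist"; returns a dict with "img" (400x640x3 uint8, blue, green, red), "z_map" (400x640 float32, mm along the optical axis (not along the pixel's ray), 0 where there is no reading), "fov_y" (degrees; the focal length in pixels is half the picture's height over the tangent of half this angle, whatever the lens; pixels are square), "cx", "cy" (the principal point, pixels), "dist" ([k1, k2, p1, p2, k3] as OpenCV has them; the pictures are not rectified), "R" (3x3) and "t" (3): a world point X has camera coordinates R X + t; the wrist camera has in their place "T_tool_cam" (4x4, takes a point from camera to tool coordinates, whose origin is the TCP and whose axes are the flange's). Camera axes: x right, y down, z forward; pixel columns grow to the right and rows downward; lengths in mm; the calibration is good to about 2 mm. A picture is of the moment at which its call begins: read the wrist's pose just before it.
- env.job_done(): hands the job in; it is judged then, once.
The state is a dict: "time_s": time; "qpos": joint angles; "qvel": joint speeds; "effort": joint torques, N m; "ee_pos": TCP position; "ee_rot": TCP orientation; "force": force on the tool from outside, world axes, zero at the start; "torque": the same for the moment, N m; "gripper_width": finger opening in mm; "gripper_force": force on a finger pad.
Only numpy, scipy, OpenCV 4.12 (cv2) and the standard library are available. Lean on these libraries where they do the work, as an engineer would, in place of code of your own. Each camera call takes 0.05 s, during which the arm holds its last target. There are 200 camera calls.

## Working session

There is one attempt and no reset: what is moved stays moved. The work goes in short steps, Python scripts to look and compute and a tool call to move; the robot and the scene stay as the last step left them, time stands still between calls to the robot, and variables do not carry over. Pictures are saved under pics/ and viewed, at most 12 in all, crops included, and the job is handed in when it is done.

Besides the shell and the picture viewer there is one more tool, called by a JSON object that holds its "fn" and its "kwargs", one argument or row to a line. arm_command: Moves the arm, as the interface text tells. Its arguments: {"type":"object","properties":{"rows":{"type":"array"},"squeeze":{"type":"number"}},"required":["rows"]}

```bash
mkdir -p pics; cat > h.py <<'E'
import numpy as np, cv2, pickle
from workcell import env
def K(f):
    F=200/np.tan(np.radians(f["fov_y"])/2); return np.array([[F,0,f["cx"]],[0,F,f["cy"]],[0,0,1.]])
def grab(n):
    s=env.state(); f=env.grab_frame(n)
    if n=="wrist":
        from scipy.spatial.transform import Rotation as Ro
        T=np.eye(4); T[:3,:3]=Ro.from_euler('xyz',s["ee_rot"],degrees=True).as_matrix(); T[:3,3]=s["ee_pos"]
        W=np.linalg.inv(T@np.array(f["T_tool_cam"])); f["R"]=W[:3,:3]; f["t"]=W[:3,3]
    f["R"]=np.array(f["R"]); f["t"]=np.array(f["t"]); return f
def rays(f,px):
    u=cv2.undistortPoints(np.array(px,float).reshape(-1,1,2),K(f),np.array(f["dist"],float)).reshape(-1,2)
    return -f["R"].T@f["t"], np.c_[u,np.ones(len(u))]@f["R"]
def plane(f,px,z):
    c,d=rays(f,px); return c+d*((z-c[2])/d[:,2])[:,None]
def depth(f,px):
    c,d=rays(f,px); return c+d*np.array([f["z_map"][int(round(v)),int(round(u))] for u,v in px])[:,None]
def cloud(f):
    v,u=np.mgrid[0:400,0:640]; px=np.c_[u.ravel(),v.ravel()].astype(float)
    c,d=rays(f,px); z=f["z_map"].ravel(); P=c+d*z[:,None]; P[z==0]=np.nan; return P.reshape(400,640,3)
def tri(obs):
    A=np.zeros((3,3));b=np.zeros(3)
    for f,p in obs:
        c,d=rays(f,[p]); d=d[0]/np.linalg.norm(d[0]); M=np.eye(3)-np.outer(d,d); A+=M;b+=M@c
    return np.linalg.solve(A,b)
E
python3 - <<'E'
from h import *
print(env.state())
for n in("scene","top","wrist"):
    f=grab(n); pickle.dump(f,open(n+".pkl","wb")); cv2.imwrite(f"pics/{n}0.png",f["img"]); print(n,-f["R"].T@f["t"],f["fov_y"])
E
```

```text
{'time_s': 0.0, 'qpos': array([ 6.72638454e+01,  1.83512306e+01,  8.97076399e+01, -1.15741576e-03,
        7.20432455e+01, -1.14594693e+00]), 'qvel': array([-0.00157526, -0.05548478,  0.05193367,  0.00808264, -0.03450652,
       -0.00588067]), 'effort': array([-2.08391881e-03, -4.12464809e+01, -2.31966877e+01,  7.26274517e-02,
        4.57011780e-02, -1.41608311e-04]), 'ee_pos': array([211.38709195, 534.18120201, 213.11603651]), 'ee_rot': array([-1.79897882e+02, -9.42059883e-04,  1.58410149e+02]), 'force': array([-0.03747105,  0.21822159,  0.11856815]), 'torque': array([ 0.02565553, -0.02500717,  0.00879736]), 'gripper_force': 0.0, 'gripper_width': 90.91827596745705}
scene [  66.67103676 -692.47918085  566.91806611] 57.09842460954509
top [ 341.35982179  -66.10585826 1407.01357491] 46.128771525639884
wrist [139.07522409 563.45199114 384.49969862] 65.56933660811376
```

View pics/scene0.png

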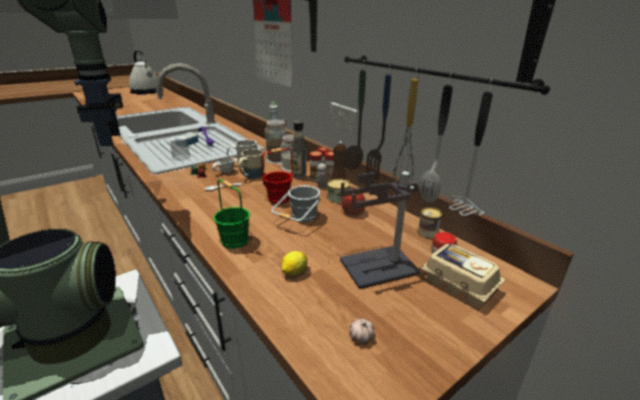

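View pics/top0.png

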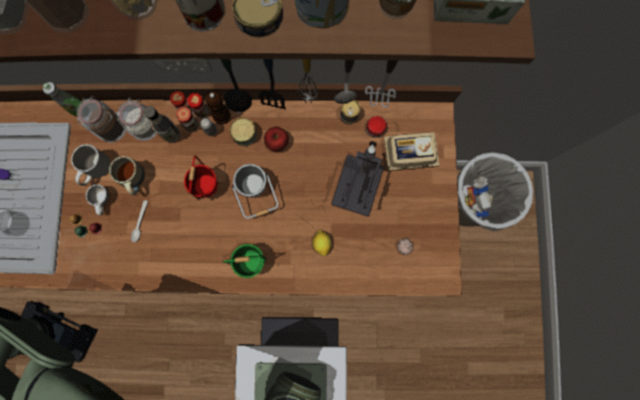

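Scene view: a green pail at (233,228), a red one at (279,187) and a bare steel one at (304,204). In the top view these are at (247,261), (201,181) and (251,181). The steel pail with its bail folded and a light wooden grip fits the description. The stand's base is at (380,266) in scene and (360,185) in top. I'll confirm with one crop.

```bash
python3 - <<'E'
from h import *
a=pickle.load(open("top.pkl","rb")); b=pickle.load(open("scene.pkl","rb"))
ca=cv2.resize(a["img"][130:230,220:400],None,fx=4.4,fy=4.4,interpolation=2)[:, :792]
cb=cv2.resize(b["img"][165:285,260:420],None,fx=4,fy=4,interpolation=2)
cv2.imwrite("pics/c1.png",cv2.convertScaleAbs(ca,alpha=1.5)); cv2.imwrite("pics/c2.png",cv2.convertScaleAbs(cb,alpha=1.5))
for f,px in((a,[(251,181),(263,213),(371,148),(346,192),(345,205),(320,244),(404,246),(276,140)]),(b,[(304,190),(293,207),(405,175),(356,190)])):
    print(np.round(depth(f,px)))
E
```

```text
[[ 636.  130.    8.]
 [ 532.   86.   52.]
 [ 675. -207.  249.]
 [ 567. -146.  214.]
 [ 565. -156.   11.]
 [ 444.  -81.   55.]
 [ 441. -325.   44.]
 [ 750.   53.   62.]]
[[ 649.  161.   69.]
 [ 584.  125.   46.]
 [ 663. -213.  247.]
 [ 579. -149.  210.]]
```

View pics/c1.png

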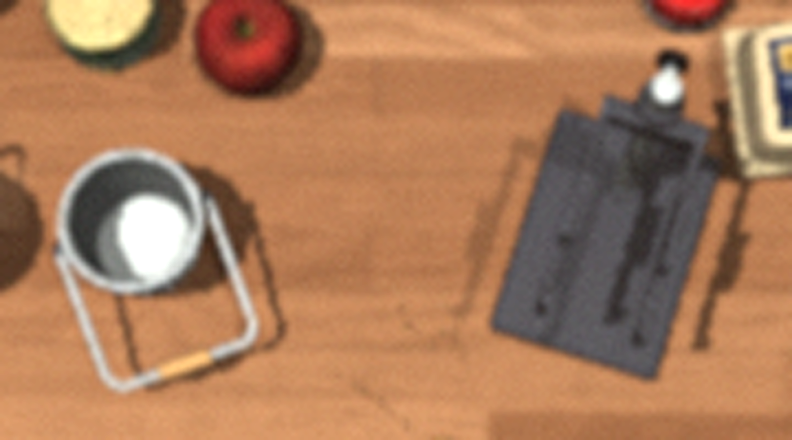

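View pics/c2.png

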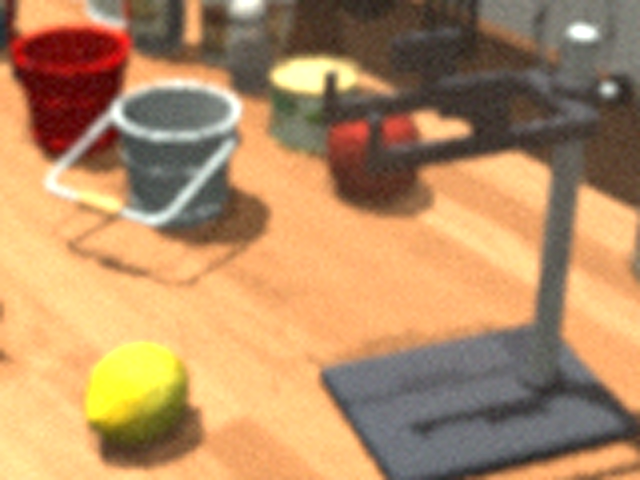

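The crop confirms it: the steel pail has its bail folded toward the lower left of the top crop, with the light wooden grip at about (185,365). The stand's arms point toward the robot. Next I measure both.

```bash
python3 - <<'E'
from h import *
for n in("top","scene"):
    f=pickle.load(open(n+".pkl","rb")); P=cloud(f); x,y,z=P[...,0],P[...,1],P[...,2]
    hsv=cv2.cvtColor(f["img"],cv2.COLOR_BGR2HSV); V=hsv[...,2]; S=hsv[...,1]
    m=(abs(z-12)<8)&(V<95)&(S<90)&(x>500)&(x<760)&(y<-90)&(y>-330)
    k,l,st,c=cv2.connectedComponentsWithStats(m.astype(np.uint8)); i=1+st[1:,4].argmax(); q=P[l==i]
    r=cv2.minAreaRect(plane(f,np.argwhere(l==i)[:,::-1],12)[:,:2].astype(np.float32)); print(n,"base",r,np.median(q[:,2]),len(q))
    m=(z>185)&(z<240)&(x>480)&(x<720)&(y<-60)&(y>-300)
    q=P[m]; print("arms",len(q),cv2.minAreaRect(q[:,:2].astype(np.float32)),np.percentile(q[:,2],[5,25,50,75,95]))
    m=(z>240)&(z<256)&(x>600)&(x<760)&(y<-100)&(y>-320); q=P[m]; print("post",len(q),np.median(q,0) if len(q) else 0)
    # pail rim
    m=(z>76)&(z<92)&(x>540)&(x<720)&(y>60)&(y<230)&(S<70); q=P[m]
    if len(q)>10:
        A=np.c_[2*q[:,:2],np.ones(len(q))]; s=np.linalg.lstsq(A,(q[:,:2]**2).sum(1),rcond=None)[0]; print("rim",s[:2],np.sqrt(s[2]+s[:2]@s[:2]),len(q),np.median(q[:,2]))
    # wood grip: hue on bail
    m=(z>30)&(z<75)&(x>480)&(x<640)&(y>40)&(y<190); print("bail",m.sum()); q=P[m]
    g=m&(S>60); print("grip",g.sum(),np.median(P[g],0),np.argwhere(g).mean(0))
    print("bail px",[ (int(u),int(v),*np.round(P[v,u]).astype(int),int(S[v,u])) for v,u in np.argwhere(m)][::4][:40])
E
```

```text
top base ((627.6416015625, -193.97994995117188), (118.94703674316406, 163.0920867919922), 72.47416687011719) 11.805845532147487 1685
arms 402 ((619.1695556640625, -191.47592163085938), (66.13134765625, 176.48690795898438), 72.41529083251953) [205.99828793 210.94540975 212.90303219 218.02871035 233.36136665]
post 62 [ 666.23379845 -204.81080546  248.23060421]
rim [623.56299305 125.03445027] 45.119290924829876 211 82.63489588248194
bail 274
grip 54 [532.23882537  91.51068353  51.78662963] [212.87037037 260.7037037 ]
bail px [(237, 176, np.int64(637), np.int64(163), np.int64(72), 13), (238, 177, np.int64(637), np.int64(162), np.int64(60), 14), (267, 177, np.int64(635), np.int64(75), np.int64(71), 8), (238, 178, np.int64(635), np.int64(163), np.int64(53), 14), (267, 178, np.int64(632), np.int64(75), np.int64(74), 14), (238, 179, np.int64(634), np.int64(164), np.int64(47), 7), (266, 179, np.int64(632), np.int64(79), np.int64(58), 17), (237, 180, np.int64(628), np.int64(164), np.int64(61), 14), (235, 181, np.int64(622), np.int64(168), np.int64(74), 12), (239, 181, np.int64(630), np.int64(1
[... 4024 characters left out ...]
 np.int64(557), np.int64(153), np.int64(62), 39), (293, 201, np.int64(583), np.int64(122), np.int64(67), 9), (297, 201, np.int64(586), np.int64(106), np.int64(73), 18), (305, 201, np.int64(603), np.int64(89), np.int64(75), 8), (309, 201, np.int64(615), np.int64(86), np.int64(72), 26), (314, 201, np.int64(632), np.int64(85), np.int64(68), 18), (318, 201, np.int64(637), np.int64(71), np.int64(72), 37), (291, 202, np.int64(583), np.int64(134), np.int64(59), 25), (295, 202, np.int64(584), np.int64(113), np.int64(68), 18), (299, 202, np.int64(589), np.int64(100), np.int64(71), 14), (303, 202, np.int64(597), np.int64(91), np.int64(73), 13), (307, 202, np.int64(606), np.int64(84), np.int64(73), 4)]
```

{"fn": "arm_command", "kwargs": {
  "rows": [
    {"delta_pos":[-250,-170,-70],"roll":5,"jaw":45},
    {"delta_pos":[-250,-170,-70],"roll":5,"jaw":45},
    {"delta_pos":[-250,-170,-70],"roll":5,"jaw":45},
    {"delta_pos":[-250,-170,-70],"roll":5,"jaw":45},
    {"delta_pos":[-250,-170,-70],"roll":5,"jaw":45},
    {"delta_pos":[-250,-170,-70],"roll":5,"jaw":45},
    {"delta_pos":[-525,-330,-70],"roll":9.7,"jaw":45},
    {"delta_pos":[-525,-330,-70],"roll":9.7,"jaw":45},
    {"delta_pos":[-525,-330,-70],"roll":9.7,"jaw":45},
    {"delta_pos":[-525,-330,-70],"roll":9.7,"jaw":45},
    {"delta_pos":[-525,-330,-70],"roll":9.7,"jaw":45},
    {"delta_pos":[-525,-330,-70],"roll":9.7,"jaw":45},
    {"delta_pos":[-525,-330,-70],"roll":9.7,"jaw":45},
    {"delta_pos":[-525,-330,-70],"roll":9.7,"jaw":45},
    {"delta_pos":[-525,-330,-70],"roll":9.7,"jaw":45},
    {"delta_pos":[-525,-330,-70],"roll":9.7,"jaw":45},
    {"delta_pos":[-525,-330,-70],"roll":9.7,"jaw":45},
    {"delta_pos":[-525,-330,-70],"roll":9.7,"jaw":45},
    {"delta_pos":[-525,-330,-70],"roll":9.7,"jaw":45}
  ]
}}

```text
time_s: 1.73
ee_pos: [577.4, 35.7, 283.8]
ee_rot: [-180.0, -0.0, 110.0]
force: [-0.3, 0.2, -0.1]
gripper_width: 41.3
gripper_force: 0.0
```

```bash
python3 - <<'E'
from h import *
f=grab("wrist"); pickle.dump(f,open("w1.pkl","wb")); cv2.imwrite("pics/w1.png",f["img"]); s=env.state(); print(s["time_s"],s["ee_pos"],s["ee_rot"],s["gripper_width"],f["T_tool_cam"])
E
```

```text
1.7833 [577.44646967  35.92743837 284.04151482] [-1.79987920e+02 -3.04216822e-02  1.10008794e+02] 40.98586796036957 [[ 8.37595152e-04 -9.62237775e-01 -2.72209044e-01  7.79014021e+01]
 [ 9.99999643e-01  8.35114024e-04  1.24964964e-04 -4.79994318e-01]
 [ 1.07079581e-04 -2.72209051e-01  9.62238131e-01 -1.71262174e+02]
 [ 0.00000000e+00  0.00000000e+00  0.00000000e+00  1.00000000e+00]]
```

View pics/w1.png

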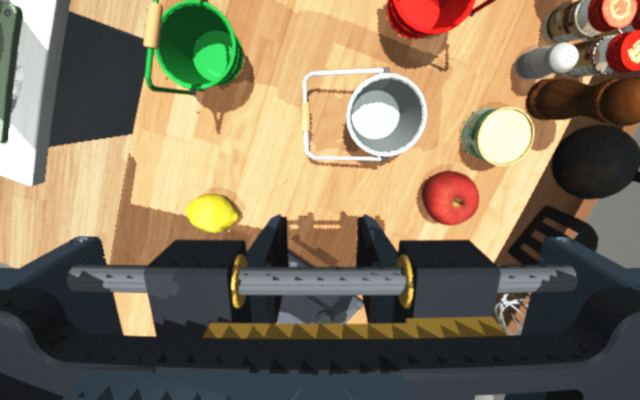

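The wrist view shows the pail at (387,115), the bail's top run from (305,74) to (309,160), and the grip at (305,117).

```bash
python3 - <<'E'
from h import *
w=pickle.load(open("w1.pkl","rb")); t=pickle.load(open("top.pkl","rb")); s=pickle.load(open("scene.pkl","rb"))
P=cloud(w); x,y,z=np.moveaxis(P,2,0)
roi=np.zeros((400,640),bool); roi[50:185,280:445]=1
m=roi&(z>76)&(z<95); q=P[m]
e=cv2.fitEllipse(np.argwhere(m)[:,::-1].astype(np.float32)); 
A=np.c_[2*q[:,:2],np.ones(len(q))]; c=np.linalg.lstsq(A,(q[:,:2]**2).sum(1),rcond=None)[0]; print("rim",c[:2],np.sqrt(c[2]+c[:2]@c[:2]),np.median(q[:,2]),len(q))
mu=cv2.morphologyEx(m.astype(np.uint8),cv2.MORPH_CLOSE,np.ones((3,3))); cs,_=cv2.findContours(mu,cv2.RETR_EXTERNAL,2); cc=max(cs,key=cv2.contourArea)
pp=plane(w,cc.reshape(-1,2),84)[:,:2].astype(np.float32); print("outer rim",cv2.minEnclosingCircle(pp),cv2.fitEllipse(pp))
# top run
r=roi&(z>35)&(z<66)&(np.arange(640)[None]<325); k,l,st,_=cv2.connectedComponentsWithStats(r.astype(np.uint8)); i=1+st[1:,4].argmax(); r=l==i
q=P[r]; print("bail pts",len(q)); 
run=r&(np.arange(640)[None]<313)&(np.arange(400)[:,None]>82)&(np.arange(400)[:,None]<150); q=P[run]
vx,vy,x0,y0=cv2.fitLine(q[:,:2].astype(np.float32),2,0,.01,.01).ravel(); print("run dir",np.degrees(np.arctan2(vy,vx)),np.median(q,0),np.percentile(q[:,2],[10,50,90]))
hsv=cv2.cvtColor(w["img"],cv2.COLOR_BGR2HSV); S=hsv[...,1]
g=run&(S>60); gp=np.argwhere(g); print("grip wrist px",gp.mean(0),gp.min(0),gp.max(0),P[g].mean(0))
ac=np.argwhere(r); print("bail px rows",ac.min(0),ac.max(0))
gw=gp.mean(0)[::-1]
print("tri",tri([(w,gw),(s,(283.9,214.6))]),tri([(w,gw),(t,(260.7,212.9))]),tri([(w,gw),(t,(260.7,212.9)),(s,(283.9,214.6))]))
# legs: points outside rim along bail, ends
for lo,hi in((60,82),(150,165)):
    L=(z>35)&(z<80)&roi; L[:lo]=0;L[hi:]=0;L[:,:318]=0;L[:,375:]=0; q=P[L]
    vx,vy,x0,y0=cv2.fitLine(q[:,:2].astype(np.float32),2,0,.01,.01).ravel(); print("leg",len(q),np.degrees(np.arctan2(vy,vx)),x0,y0,np.median(q[:,2]), np.polyfit(q[:,0],q[:,2],1))
E
```

```text
rim [623.19186628 126.55387477] 44.4602084777724 83.64761113821396 1406
outer rim ((621.9803466796875, 125.67900848388672), 53.04652786254883) ((623.5147094726562, 126.56903839111328), (92.73462677001953, 95.78302764892578), 19.109453201293945)
bail pts 619
run dir -68.4885 [533.23365843  92.43683739  51.19173279] [48.95156923 51.19173279 53.63627111]
grip wrist px [114.75416667 304.68333333] [ 94 300] [131 309] [532.70809028  93.69412045  51.87206839]
bail px rows [ 71 300] [159 324]
tri [532.68241808  93.70456839  51.18282479] [532.73086928  93.24865241  46.9564601 ] [532.4998463   93.13515683  51.34367118]
leg 257 21.294725 563.02637 158.7763 63.124449966950124 [  0.27238063 -90.48159155]
leg 227 21.033476 599.775 61.721054 62.58510241445043 [   0.27322072 -101.10833138]
```

{"fn": "arm_command", "kwargs": {
  "rows": [
    {"delta_pos":[69.4,-22.4,0],"roll":-0.15,"jaw":45},
    {"delta_pos":[69.4,-22.4,40],"roll":-0.15,"jaw":45},
    {"delta_pos":[69.4,-22.4,80],"roll":-0.15,"jaw":45},
    {"delta_pos":[69.4,-22.4,120],"roll":-0.15,"jaw":45},
    {"delta_pos":[69.4,-22.4,160],"roll":-0.15,"jaw":45},
    {"delta_pos":[69.4,-22.4,190],"roll":-0.15,"jaw":45},
    {"delta_pos":[69.4,-22.4,210],"roll":-0.15,"jaw":45},
    {"delta_pos":[69.4,-22.4,230],"roll":-0.15,"jaw":45},
    {"delta_pos":[69.4,-22.4,245],"roll":-0.15,"jaw":45},
    {"delta_pos":[69.4,-22.4,255],"roll":-0.15,"jaw":45},
    {"delta_pos":[69.4,-22.4,255],"roll":-0.15,"jaw":45},
    {"delta_pos":[69.4,-22.4,255],"roll":-0.15,"jaw":45}
  ]
}}

```text
time_s: 2.78
ee_pos: [533.5, 93.0, 29.3]
ee_rot: [180.0, -0.0, 110.7]
force: [0.7, -0.1, 0.4]
gripper_width: 41.1
gripper_force: 0.0
```

```bash
python3 - <<'E'
from h import *
f=grab("wrist"); s=env.state(); print(s["ee_pos"],s["ee_rot"],s["force"],s["gripper_width"])
P=cloud(f); z=P[...,2]; x=P[...,0];y=P[...,1]
cv2.imwrite("pics/w2.png",f["img"])
E
```

```text
[534.10966758  92.90208699  29.87592435] [1.79905000e+02 1.38390105e-02 1.10710269e+02] [1.0776209  0.51538752 0.01683212] 40.99715183240491
```

View pics/w2.png

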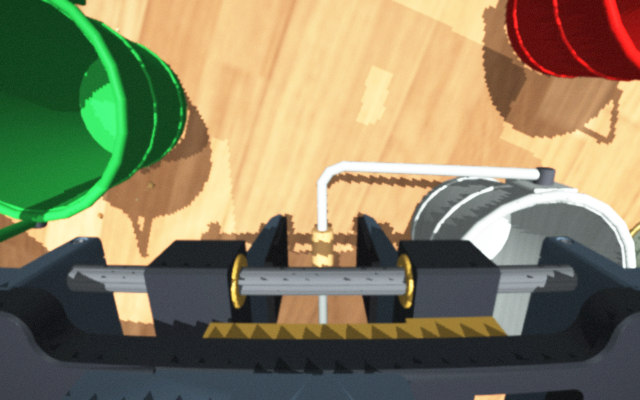

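The grip (322,245) sits centred between the fingers. I close softly.

{"fn": "arm_command", "kwargs": {
  "rows": [
    {"delta_pos":[0,0,0],"roll":0,"jaw":5},
    {"delta_pos":[0,0,0],"roll":0,"jaw":5},
    {"delta_pos":[0,0,0],"roll":0,"jaw":5},
    {"delta_pos":[0,0,0],"roll":0,"jaw":5},
    {"delta_pos":[0,0,0],"roll":0,"jaw":5},
    {"delta_pos":[0,0,0],"roll":0,"jaw":5}
  ],
  "squeeze": 5
}}

```text
time_s: 3.33
ee_pos: [534.0, 92.3, 29.2]
ee_rot: [179.9, 0.0, 110.7]
force: [0.4, 0.6, -0.1]
gripper_width: 11.5
gripper_force: 5.0
```

```bash
python3 - <<'E'
from h import *
s=env.state(); print(s["ee_pos"],s["force"],s["gripper_width"],s["gripper_force"])
a0=1.81
for a in np.arange(1.81,-.01,-.1): print(round(a,2),"ty %.1f tz %.1f"%(100*(np.sin(a0)-np.sin(a)),-100*(np.cos(a)-np.cos(a0))))
E
```

```text
[533.95561105  92.33899179  29.19922624] [ 0.44647042  0.64298989 -0.14205634] 11.52814884209977 4.997250437736511
1.81 ty 0.0 tz -0.0
1.71 ty -1.9 tz -9.8
1.61 ty -2.8 tz -19.8
1.51 ty -2.7 tz -29.8
1.41 ty -1.6 tz -39.7
1.31 ty 0.5 tz -49.5
1.21 ty 3.6 tz -59.0
1.11 ty 7.6 tz -68.2
1.01 ty 12.5 tz -76.9
0.91 ty 18.2 tz -85.1
0.81 ty 24.7 tz -92.6
0.71 ty 32.0 tz -99.5
0.61 ty 39.9 tz -105.7
0.51 ty 48.3 tz -111.0
0.41 ty 57.3 tz -115.4
0.31 ty 66.6 tz -118.9
0.21 ty 76.3 tz -121.5
0.11 ty 86.2 tz -123.1
0.01 ty 96.2 tz -123.7
```

{"fn": "arm_command", "kwargs": {
  "rows": [
    {"delta_pos":[0,-1,-5],"roll":0,"jaw":5},
    {"delta_pos":[0,-1.9,-9.8],"roll":0,"jaw":5},
    {"delta_pos":[0,-2.4,-14.8],"roll":0,"jaw":5},
    {"delta_pos":[0,-2.8,-19.8],"roll":0,"jaw":5},
    {"delta_pos":[0,-2.8,-24.8],"roll":0,"jaw":5},
    {"delta_pos":[0,-2.7,-29.8],"roll":0,"jaw":5},
    {"delta_pos":[0,-2.2,-34.8],"roll":0,"jaw":5},
    {"delta_pos":[0,-1.6,-39.7],"roll":0,"jaw":5},
    {"delta_pos":[0,-0.6,-44.6],"roll":0,"jaw":5},
    {"delta_pos":[0,0.5,-49.5],"roll":0,"jaw":5},
    {"delta_pos":[0,2,-54.3],"roll":0,"jaw":5},
    {"delta_pos":[0,3.6,-59],"roll":0,"jaw":5},
    {"delta_pos":[0,5.5,-63.6],"roll":0,"jaw":5},
    {"delta_pos":[0,7.6,-68.2],"roll":0,"jaw":5},
    {"delta_pos":[0,10,-72.6],"roll":0,"jaw":5},
    {"delta_pos":[0,12.5,-76.9],"roll":0,"jaw":5},
    {"delta_pos":[0,12.5,-76.9],"roll":0,"jaw":5}
  ]
}}

```text
time_s: 4.75
ee_pos: [546.1, 96.9, 106.9]
ee_rot: [179.9, 0.0, 110.7]
force: [-3.7, -0.5, 2.2]
gripper_width: 12.0
gripper_force: 5.0
```

```bash
cat > chk.py <<'E'
from h import *
s=env.state(); print(s["time_s"],s["ee_pos"],s["ee_rot"],s["force"],s["gripper_width"],s["gripper_force"])
for n in("scene","top"):
    f=grab(n); P=cloud(f); x,y,z=np.moveaxis(P,2,0); S=cv2.cvtColor(f["img"],cv2.COLOR_BGR2HSV)[...,1]
    c0=np.array([624,126]); r=np.hypot(x-c0[0],y-c0[1]); m=(z>77)&(z<95)&(r<60)&(r>30)&(S<70); q=P[m]
    A=np.c_[2*q[:,:2],np.ones(len(q))]; c=np.linalg.lstsq(A,(q[:,:2]**2).sum(1),rcond=None)[0]
    n_=np.linalg.lstsq(np.c_[q[:,:2]-c0,np.ones(len(q))],q[:,2],rcond=None)[0]; print(n,"rim",c[:2],len(q),np.median(q[:,2]),"tilt",n_[:2])
E
python3 chk.py
```

```text
4.75 [546.05077884  96.8596963  106.93126404] [1.79931363e+02 1.25592400e-02 1.10664223e+02] [-3.6663978  -0.48441947  2.15474672] 11.980911220828878 4.995405524969101
scene rim [626.45399361 122.98590011] 160 82.40413619651474 tilt [ 0.0071204  -0.02084821]
top rim [624.72632072  74.38488332] 10 88.44426401615112 tilt [-0.47687272  0.08320624]
```

{"fn": "arm_command", "kwargs": {
  "rows": [
    {"delta_pos":[0,-2.5,-1.5],"roll":0,"jaw":5},
    {"delta_pos":[0,0.5,-5.5],"roll":0,"jaw":5},
    {"delta_pos":[0,3.2,-9.5],"roll":0,"jaw":5},
    {"delta_pos":[0,6.3,-13.5],"roll":0,"jaw":5},
    {"delta_pos":[0,9.7,-17.2],"roll":0,"jaw":5},
    {"delta_pos":[0,13.2,-20.8],"roll":0,"jaw":5},
    {"delta_pos":[0,17,-24.1],"roll":0,"jaw":5},
    {"delta_pos":[0,20.9,-27.3],"roll":0,"jaw":5},
    {"delta_pos":[0,24.9,-30.3],"roll":0,"jaw":5},
    {"delta_pos":[0,24.9,-30.3],"roll":0,"jaw":5}
  ]
}}

```text
time_s: 5.68
ee_pos: [569.6, 105.8, 136.9]
ee_rot: [179.9, 0.0, 110.7]
force: [0.9, 0.7, -1.5]
gripper_width: 11.8
gripper_force: 5.0
```

```bash
python3 chk.py
```

```text
5.6833 [569.6105711  105.84181268 136.85476771] [1.79925940e+02 7.69859234e-03 1.10675398e+02] [ 0.93531963  0.73882514 -1.51209048] 11.75564702103878 4.995388314127922
scene rim [621.89701138 122.43049129] 168 83.00059470284609 tilt [-0.00707478 -0.01732545]
top rim [625.99200658  88.01771853] 34 85.4187423207228 tilt [ 0.03313004 -0.39902796]
```

{"fn": "arm_command", "kwargs": {
  "rows": [
    {"delta_pos":[0,4.2,-2.2],"roll":0,"jaw":5},
    {"delta_pos":[0,8.4,-4.6],"roll":0,"jaw":5},
    {"delta_pos":[0,12.9,-7],"roll":0,"jaw":5},
    {"delta_pos":[0,17.4,-9],"roll":0,"jaw":5},
    {"delta_pos":[0,22,-10.8],"roll":0,"jaw":5},
    {"delta_pos":[0,26.7,-12.5],"roll":0,"jaw":5},
    {"delta_pos":[0,31.5,-13.9],"roll":0,"jaw":5},
    {"delta_pos":[0,36.4,-15.1],"roll":0,"jaw":5},
    {"delta_pos":[0,41.4,-15.9],"roll":0,"jaw":5},
    {"delta_pos":[0,46.3,-16.6],"roll":0,"jaw":5},
    {"delta_pos":[0,50,-17],"roll":0,"jaw":5},
    {"delta_pos":[0,54,-17.2],"roll":0,"jaw":5},
    {"delta_pos":[0,54,-17.2],"roll":0,"jaw":5},
    {"delta_pos":[0,54,-17.2],"roll":0,"jaw":5}
  ]
}}

```text
time_s: 6.95
ee_pos: [620.8, 125.3, 154.2]
ee_rot: [179.8, -0.0, 110.7]
force: [-0.1, 2.2, 4.9]
gripper_width: 11.7
gripper_force: 5.0
```

```bash
python3 chk.py; python3 - <<'E'
from h import *
f=grab("scene"); cv2.imwrite("pics/s3.png",cv2.resize(f["img"][130:260,220:420],None,fx=4,fy=4))
E
```

```text
6.95 [620.78281462 125.25543308 154.1938112 ] [ 1.79793108e+02 -1.35021835e-03  1.10661347e+02] [-0.10758933  2.15701784  4.86879845] 11.67390371366388 4.996193423867226
scene rim [621.93977252 122.41676852] 173 82.69117070886642 tilt [-0.0101515  -0.00997203]
top rim [626.27091138 111.62748875] 48 83.1262999777091 tilt [ 0.02851131 -0.10611253]
```

View pics/s3.png

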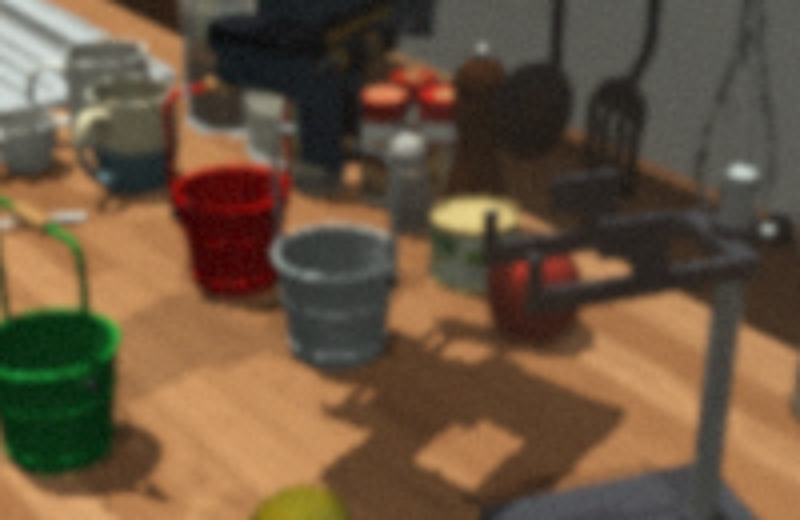

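The bail is upright and the pail stands on the worktop, no longer tilted. Now a firmer grip, then lift.

{"fn": "arm_command", "kwargs": {
  "rows": [
    {"delta_pos":[0,0,0],"roll":0,"jaw":5},
    {"delta_pos":[0,0,-0.5],"roll":0,"jaw":5},
    {"delta_pos":[0,0,-1],"roll":0,"jaw":5},
    {"delta_pos":[0,0,-4],"roll":0,"jaw":5},
    {"delta_pos":[0,0,-8],"roll":0,"jaw":5},
    {"delta_pos":[0,0,-14],"roll":0,"jaw":5},
    {"delta_pos":[0,0,-22],"roll":0,"jaw":5},
    {"delta_pos":[0,0,-32],"roll":0,"jaw":5},
    {"delta_pos":[0,0,-44],"roll":0,"jaw":5},
    {"delta_pos":[0,0,-56],"roll":0,"jaw":5},
    {"delta_pos":[0,0,-68],"roll":0,"jaw":5},
    {"delta_pos":[0,0,-80],"roll":0,"jaw":5},
    {"delta_pos":[0,0,-90],"roll":0,"jaw":5},
    {"delta_pos":[0,0,-97],"roll":0,"jaw":5},
    {"delta_pos":[0,0,-100],"roll":0,"jaw":5},
    {"delta_pos":[0,0,-100],"roll":0,"jaw":5},
    {"delta_pos":[0,0,-100],"roll":0,"jaw":5}
  ],
  "squeeze": 35
}}

```text
time_s: 8.52
ee_pos: [618.9, 124.5, 253.0]
ee_rot: [-180.0, -0.0, 110.7]
force: [-0.0, -0.5, -5.0]
gripper_width: 11.5
gripper_force: 35.0
```

{"fn": "arm_command", "kwargs": {
  "rows": [
    {"delta_pos":[-6,-8,0],"roll":0.2,"jaw":5},
    {"delta_pos":[-15,-20,0],"roll":0.5,"jaw":5},
    {"delta_pos":[-27,-36,0],"roll":0.9,"jaw":5},
    {"delta_pos":[-41,-55,0],"roll":1.4,"jaw":5},
    {"delta_pos":[-57,-76,0],"roll":2,"jaw":5},
    {"delta_pos":[-74,-99,0],"roll":2.6,"jaw":5},
    {"delta_pos":[-92,-123,0],"roll":3.2,"jaw":5},
    {"delta_pos":[-110,-147,0],"roll":3.8,"jaw":5},
    {"delta_pos":[-128,-171,0],"roll":4.4,"jaw":5},
    {"delta_pos":[-146,-195,0],"roll":5,"jaw":5},
    {"delta_pos":[-163,-217,0],"roll":5.6,"jaw":5},
    {"delta_pos":[-179,-238,0],"roll":6.1,"jaw":5},
    {"delta_pos":[-193,-257,0],"roll":6.6,"jaw":5},
    {"delta_pos":[-205,-273,0],"roll":7,"jaw":5},
    {"delta_pos":[-214,-286,0],"roll":7.3,"jaw":5},
    {"delta_pos":[-221,-295,0],"roll":7.5,"jaw":5},
    {"delta_pos":[-225,-300,0],"roll":7.6,"jaw":5},
    {"delta_pos":[-225,-300,0],"roll":7.6,"jaw":5},
    {"delta_pos":[-225,-300,0],"roll":7.6,"jaw":5},
    {"delta_pos":[-225,-300,0],"roll":7.6,"jaw":5}
  ]
}}

```text
time_s: 10.18
ee_pos: [418.2, -191.3, 253.2]
ee_rot: [180.0, -0.0, 72.7]
force: [-0.2, -0.7, -4.6]
gripper_width: 11.1
gripper_force: 35.0
```

```bash
python3 - <<'E'
from h import *
s=env.state(); print(s["time_s"],s["ee_pos"],s["ee_rot"],s["force"],s["gripper_width"])
f=grab("wrist"); pickle.dump(f,open("w4.pkl","wb")); g=grab("scene"); pickle.dump(g,open("s4.pkl","wb"))
cv2.imwrite("pics/w4.png",np.hstack([f["img"][:, :],cv2.resize(g["img"][130:290,300:460],(400,400))])[:,:1040])
im=cv2.imread("pics/w4.png"); cv2.imwrite("pics/w4.png",cv2.resize(im,(800,308)))
E
```

```text
10.1833 [ 418.19055829 -191.28469751  253.20907829] [ 1.79998907e+02 -3.83887215e-02  7.27050980e+01] [-0.19617627 -0.66747427 -4.58944575] 11.13774492781603
```

View pics/w4.png

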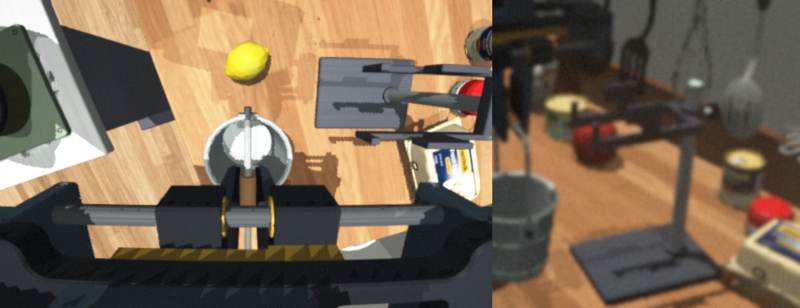

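The pail hangs level in the grip. The stand's arms are clear at about (430,70) and (415,136) of the scaled picture. I fit them.

```bash
python3 - <<'E'
from h import *
f=pickle.load(open("w4.pkl","rb")); P=cloud(f); x,y,z=np.moveaxis(P,2,0)
post=np.array([667,-206.]); th=np.radians(-17.5); ex=np.array([np.cos(th),np.sin(th)]); ey=np.array([-ex[1],ex[0]])
d=P[...,:2]-post; sx=d@ex; sy=d@ey
base=(abs(z-12)<5)&(abs(sx+45)<110)&(abs(sy)<80)&(f["img"].max(2)<110)
b=np.argwhere(base); print("base",cv2.minAreaRect(plane(f,b[:,::-1],12)[:,:2].astype(np.float32)),np.median(z[base]))
for lo,hi in((10,55),(-55,-10)):
    m=(z>195)&(z<262)&(sy>lo)&(sy<hi)&(sx<-30)&(sx>-170)
    q=P[m]; 
    t=m&(z>200)&(z<216+8); qq=np.c_[sx[t],sy[t],z[t]]
    print("arm",lo,len(q),"sx min",np.percentile(sx[m],[0.5,2,50]),"sy",np.percentile(sy[m],[3,50,97]), "slope",np.polyfit(sx[m],sy[m],1))
    for a in range(-150,-40,8):
        k=m&(sx>a)&(sx<a+8)
        if k.sum()>3: print(a,k.sum(),np.percentile(z[k],[5,50,95]).round(1),np.percentile(sy[k],[5,50,95]).round(1))
m=(z>150)&(abs(sy)<12)&(sx>-20)&(sx<20); print("post",m.sum(),np.median(sx[m]),np.median(sy[m]),np.percentile(z[m],95))
# wire held: straight bare run
rx=P[(z>225)&(np.hypot(x-418,y+191)<60)]
print(len(rx))
E
```

```text
base ((625.880126953125, -192.3610382080078), (117.49958038330078, 164.42837524414062), 72.57780456542969) 12.29106105858503
arm 10 2035 sx min [-139.34135956 -138.98181176  -97.07384918] sy [27.67453779 30.13584103 33.61797772] slope [-1.26817483e-02  2.90536588e+01]
-142 326 [202.6 223.5 233.3] [27.9 30.5 33.4]
-134 54 [205.5 231.9 233.5] [27.6 29.4 33.5]
-126 48 [205.6 212.1 213.3] [27.7 28.8 32.8]
-118 118 [207.1 212.3 213.6] [28.  30.7 33.5]
-110 117 [208.4 212.4 213.7] [28.  30.6 33.8]
-102 460 [211.5 235.1 247. ] [27.8 30.7 33.5]
-94 229 [211.  245.8 247.5] [27.9 30.4 33.6]
-86 183 [211.2 246.3 247.6] [27.6 29.8 33.5]
-78 174 [211.4 246.2 247.5] [27.7 29.6 33.6]
-70 158 [219.7 246.3 247.6] [27.7 29.8 33.2]
-62 91 [211.5 245.9 247.3] [27.7 29.3 33.2]
-54 15 [199.1 211.3 213.6] [27.6 27.9 28.4]
-46 27 [199.8 211.6 212.8] [27.8 28.1 28.8]
arm -55 2547 sx min [-139.18292854 -138.87056602  -90.23865157] sy [-31.37382112 -26.97787825 -25.81507281] slope [ 7.89776443e-03 -2.70139866e+01]
-142 308 [202.  221.  233.1] [-31.3 -28.  -25.9]
-134 107 [200.8 214.6 232.9] [-30.8 -26.1 -25.8]
-126 91 [203.2 212.2 213.5] [-30.4 -27.  -25.8]
-118 123 [203.5 212.3 213.6] [-31.3 -27.6 -25.7]
-110 102 [203.8 212.4 213.7] [-31.3 -27.8 -25.8]
-102 416 [209.3 235.8 246.8] [-31.3 -28.2 -25.9]
-94 255 [206.5 241.  247.4] [-31.1 -27.3 -25.8]
-86 271 [206.2 237.4 247.3] [-31.  -26.8 -26. ]
-78 243 [206.  237.9 247.3] [-30.7 -26.5 -26.1]
-70 244 [206.2 238.5 247.3] [-30.9 -26.4 -26.1]
-62 141 [202.9 236.  247. ] [-30.9 -26.4 -26. ]
-54 59 [201.6 210.5 213.3] [-28.2 -26.3 -25.9]
-46 81 [202.3 212.1 213.5] [-29.7 -26.8 -25.9]
post 1386 -5.758025397773174 0.6397578458238591 212.31215709649973
59021
```

{"fn": "arm_command", "kwargs": {
  "rows": [
    {"delta_pos":[8,0,0],"roll":0,"jaw":5},
    {"delta_pos":[22,0,0],"roll":0,"jaw":5},
    {"delta_pos":[38,0,0],"roll":0,"jaw":5},
    {"delta_pos":[52,0,0],"roll":0,"jaw":5},
    {"delta_pos":[61,5,0],"roll":0,"jaw":5},
    {"delta_pos":[61,18,0],"roll":0,"jaw":5},
    {"delta_pos":[61,34,0],"roll":0,"jaw":5},
    {"delta_pos":[61,52,0],"roll":0,"jaw":5},
    {"delta_pos":[61,70,0],"roll":0,"jaw":5},
    {"delta_pos":[61,88,0],"roll":0,"jaw":5},
    {"delta_pos":[61,103,0],"roll":0,"jaw":5},
    {"delta_pos":[61,115,0],"roll":0,"jaw":5},
    {"delta_pos":[61,123,0],"roll":0,"jaw":5},
    {"delta_pos":[61,126.5,0],"roll":0,"jaw":5},
    {"delta_pos":[61,126.5,0],"roll":0,"jaw":5},
    {"delta_pos":[61,126.5,0],"roll":0,"jaw":5},
    {"delta_pos":[61,126.5,0],"roll":0,"jaw":5}
  ]
}}

```text
time_s: 11.7
ee_pos: [555.9, -170.9, 253.3]
ee_rot: [-179.9, -0.0, 72.7]
force: [-0.2, 0.4, -4.4]
gripper_width: 11.1
gripper_force: 35.0
```

```bash
cat > st.py <<'E'
from h import *
s=env.state(); th=np.radians(-17.5); ex=np.array([np.cos(th),np.sin(th)]); ey=np.array([-ex[1],ex[0]]); d=s["ee_pos"][:2]-[670,-205.9]
print(s["time_s"],"stand x %.1f y %.1f tcp z %.1f"%(d@ex,d@ey,s["ee_pos"][2]),s["force"].round(2),s["ee_rot"][2],s["gripper_force"])
E
python3 st.py; python3 - <<'E'
from h import *
f=grab("wrist"); pickle.dump(f,open("w5.pkl","wb")); g=grab("scene"); cv2.imwrite("pics/w5.png",np.hstack([f["img"][100:300,220:480],cv2.resize(g["img"][130:270,300:440],(200,200))]))
im=cv2.imread("pics/w5.png"); cv2.imwrite("pics/w5.png",cv2.resize(im,None,fx=1.7,fy=1.7))
E
```

```text
11.7 stand x -119.4 y -1.0 tcp z 253.3 [-0.18  0.44 -4.36] 72.66742739089996 34.994046092033386
```

View pics/w5.png

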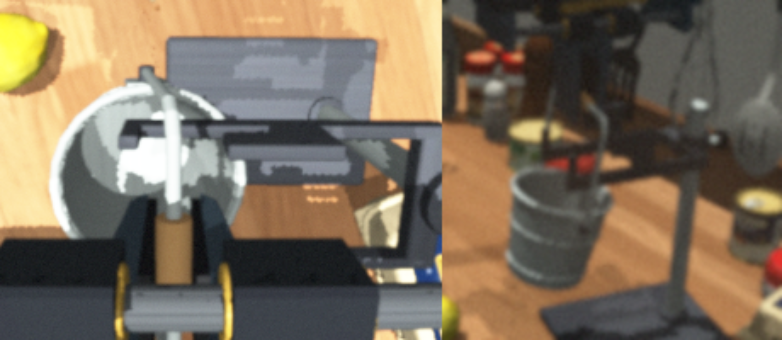

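{"fn": "arm_command", "kwargs": {
  "rows": [
    {"delta_pos":[0,1,5],"roll":0,"jaw":5},
    {"delta_pos":[0,1,12],"roll":0,"jaw":5},
    {"delta_pos":[0,1,20],"roll":0,"jaw":5},
    {"delta_pos":[0,1,28],"roll":0,"jaw":5},
    {"delta_pos":[0,1,35],"roll":0,"jaw":5},
    {"delta_pos":[0,1,40],"roll":0,"jaw":5},
    {"delta_pos":[0,1,43],"roll":0,"jaw":5},
    {"delta_pos":[0,1,45],"roll":0,"jaw":5},
    {"delta_pos":[0,1,46],"roll":0,"jaw":5},
    {"delta_pos":[0,1,47],"roll":0,"jaw":5},
    {"delta_pos":[0,1,48],"roll":0,"jaw":5},
    {"delta_pos":[0,1,48],"roll":0,"jaw":5}
  ]
}}

```text
time_s: 12.8
ee_pos: [557.9, -171.7, 205.4]
ee_rot: [180.0, -0.0, 72.7]
force: [-0.9, 0.3, -4.4]
gripper_width: 10.8
gripper_force: 35.0
```

```bash
python3 st.py
```

```text
12.8 stand x -117.2 y -1.1 tcp z 205.4 [-0.86  0.33 -4.39] 72.6609169256367 34.99401926994324
```

{"fn": "arm_command", "kwargs": {
  "rows": [
    {"delta_pos":[0,0,1],"roll":0,"jaw":5},
    {"delta_pos":[0,0,2],"roll":0,"jaw":5},
    {"delta_pos":[0,0,3],"roll":0,"jaw":5},
    {"delta_pos":[0,0,4],"roll":0,"jaw":5},
    {"delta_pos":[0,0,4],"roll":0,"jaw":5}
  ]
}}

```text
time_s: 13.22
ee_pos: [557.4, -171.5, 201.0]
ee_rot: [-179.9, -0.0, 72.7]
force: [0.5, -0.2, -4.0]
gripper_width: 11.0
gripper_force: 35.0
```

{"fn": "arm_command", "kwargs": {
  "rows": [
    {"delta_pos":[0,0,1],"roll":0,"jaw":5},
    {"delta_pos":[0,0,2],"roll":0,"jaw":5},
    {"delta_pos":[0,0,2],"roll":0,"jaw":5}
  ]
}}

```text
time_s: 13.47
ee_pos: [557.5, -171.5, 199.0]
ee_rot: [-180.0, -0.0, 72.7]
force: [-0.8, 0.4, -4.7]
gripper_width: 11.3
gripper_force: 35.0
```

{"fn": "arm_command", "kwargs": {
  "rows": [
    {"delta_pos":[0,0,0.7],"roll":0,"jaw":5},
    {"delta_pos":[0,0,1.4],"roll":0,"jaw":5},
    {"delta_pos":[0,0,1.4],"roll":0,"jaw":5}
  ]
}}

```text
time_s: 13.72
ee_pos: [557.8, -171.6, 197.8]
ee_rot: [180.0, -0.0, 72.7]
force: [-0.1, -0.4, -3.8]
gripper_width: 11.1
gripper_force: 35.0
```

{"fn": "arm_command", "kwargs": {
  "rows": [
    {"delta_pos":[0,0,0.5],"roll":0,"jaw":5},
    {"delta_pos":[0,0,1],"roll":0,"jaw":5},
    {"delta_pos":[0,0,1],"roll":0,"jaw":5}
  ]
}}

```text
time_s: 13.97
ee_pos: [557.9, -171.7, 197.0]
ee_rot: [180.0, -0.0, 72.7]
force: [-0.3, -0.3, -3.7]
gripper_width: 11.3
gripper_force: 35.0
```

{"fn": "arm_command", "kwargs": {
  "rows": [
    {"delta_pos":[0,0,0.5],"roll":0,"jaw":5},
    {"delta_pos":[0,0,1],"roll":0,"jaw":5},
    {"delta_pos":[0,0,1],"roll":0,"jaw":5}
  ]
}}

```text
time_s: 14.22
ee_pos: [558.0, -171.7, 196.8]
ee_rot: [179.9, -0.0, 72.7]
force: [-0.4, 0.2, 0.9]
gripper_width: 10.9
gripper_force: 35.0
```

{"fn": "arm_command", "kwargs": {
  "rows": [
    {"delta_pos":[0,0,0.4],"roll":0,"jaw":5},
    {"delta_pos":[0,0,0.8],"roll":0,"jaw":5},
    {"delta_pos":[0,0,0.8],"roll":0,"jaw":5}
  ]
}}

```text
time_s: 14.47
ee_pos: [557.9, -171.7, 196.6]
ee_rot: [179.9, -0.0, 72.7]
force: [-2.4, 1.1, 6.0]
gripper_width: 11.1
gripper_force: 35.0
```

Contact: about 10 N on the arms at TCP z 196.6. I ease off slightly and slide back.

{"fn": "arm_command", "kwargs": {
  "rows": [
    {"delta_pos":[0,0,-0.7],"roll":0,"jaw":5},
    {"delta_pos":[0,0,-0.7],"roll":0,"jaw":5},
    {"delta_pos":[0,1,-0.7],"roll":0,"jaw":5},
    {"delta_pos":[0,3,-0.7],"roll":0,"jaw":5},
    {"delta_pos":[0,5,-0.7],"roll":0,"jaw":5},
    {"delta_pos":[0,7,-0.7],"roll":0,"jaw":5},
    {"delta_pos":[0,9,-0.7],"roll":0,"jaw":5},
    {"delta_pos":[0,10,-0.7],"roll":0,"jaw":5},
    {"delta_pos":[0,10,-0.7],"roll":0,"jaw":5}
  ]
}}

```text
time_s: 15.22
ee_pos: [563.7, -173.5, 196.4]
ee_rot: [-179.5, -0.0, 72.7]
force: [-10.9, 4.4, 10.5]
gripper_width: 10.6
gripper_force: 35.0
```

```bash
python3 st.py
```

```text
15.2167 stand x -111.2 y -1.0 tcp z 196.4 [-10.88   4.35  10.49] 72.66563454066055 34.99793350696564
```

{"fn": "arm_command", "kwargs": {
  "rows": [
    {"delta_pos":[0,-4,-1],"roll":0,"jaw":5},
    {"delta_pos":[0,-6,-1.5],"roll":0,"jaw":5},
    {"delta_pos":[0,-6,-1.5],"roll":0,"jaw":5}
  ]
}}

```text
time_s: 15.47
ee_pos: [561.4, -172.8, 196.8]
ee_rot: [-180.0, -0.0, 72.7]
force: [0.3, -0.3, -1.3]
gripper_width: 11.3
gripper_force: 35.0
```

```bash
python3 st.py; python3 - <<'E'
from h import *
f=grab("wrist"); pickle.dump(f,open("w6.pkl","wb")); g=grab("scene"); pickle.dump(g,open("s6.pkl","wb"));cv2.imwrite("pics/w6.png",cv2.resize(np.hstack([cv2.resize(f["img"][130:260,260:460],(520,338)),cv2.resize(g["img"][140:230,330:420],(338,338),interpolation=2)]),(800,315)))
E
```

```text
15.4667 stand x -113.5 y -1.1 tcp z 196.8 [ 0.27 -0.34 -1.34] 72.66158075405704 34.99587893486023
```

View pics/w6.png

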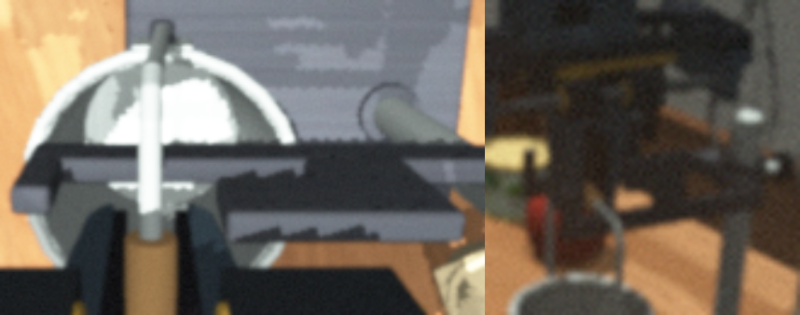

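```bash
python3 - <<'E'
from h import *
th=np.radians(-17.5); ex=np.array([np.cos(th),np.sin(th)]); ey=np.array([-ex[1],ex[0]])
def S(f):
    P=cloud(f); d=P[...,:2]-[670,-205.9]; return d@ex,d@ey,P[...,2]
f=pickle.load(open("w4.pkl","rb")); sx,sy,z=S(f)
m=(z>190)&(z<262)&(abs(sy)<24)&(sx>-160)&(sx<30)
print("between arms",m.sum()); 
h,e=np.histogram(sx[m],range(-160,40,10)); print(dict(zip(e,h)))
f=pickle.load(open("w6.pkl","rb")); sx,sy,z=S(f)
for a in(20,24,34,38,42,46,50):
    m=(abs(sy-a)<1.5)&(z>150)&(z<235)&(sx>-132)&(sx<-95)
    print(a,m.sum(),np.percentile(sx[m],[5,50,95]).round(1) if m.any() else "",np.percentile(z[m],[5,50,95]).round(1) if m.any() else "")
for nm,(lo,hi) in {"hood":(238,256),"horn":(226,238),"floor":(206,220)}.items():
    m=(abs(sy-30)<4)&(z>lo)&(z<hi)&(sx>-160)&(sx<-50); print(nm,m.sum(),np.percentile(sx[m],[1,5,50,95,99]).round(1),np.median(z[m]),np.percentile(sy[m],[5,95]))
m=(abs(sy)<16)&(z>205)&(z<260)&(abs(sx+113)<40); print("fingers etc",m.sum(),np.percentile(sx[m],[1,50,99]),np.percentile(z[m],[1,50,99]))
m=(sy>28)&(sy<70)&(z>112)&(z<140)&(abs(sx+113)<70); q=np.c_[sx[m],sy[m],z[m]]; print("rim",len(q),q.min(0),q.max(0),np.linalg.lstsq(np.c_[q[:,:2],np.ones(len(q))],q[:,2],rcond=None)[0])
E
```

```text
between arms 1166
{np.int64(-160): np.int64(0), np.int64(-150): np.int64(0), np.int64(-140): np.int64(0), np.int64(-130): np.int64(0), np.int64(-120): np.int64(0), np.int64(-110): np.int64(0), np.int64(-100): np.int64(0), np.int64(-90): np.int64(0), np.int64(-80): np.int64(0), np.int64(-70): np.int64(0), np.int64(-60): np.int64(0), np.int64(-50): np.int64(0), np.int64(-40): np.int64(0), np.int64(-30): np.int64(0), np.int64(-20): np.int64(1132), np.int64(-10): np.int64(34), np.int64(0): np.int64(0), np.int64(10): np.int64(0), np.int64(20): np.int64(0)}
20 52 [-116.9 -114.6 -112.3] [215.7 217.  218.1]
24 56 [-117.  -114.9 -112.3] [215.4 216.9 218. ]
34 421 [-129.2 -110.   -96.1] [200.5 209.5 232.8]
38 57 [-116.9 -114.4 -112.4] [215.8 217.1 218.4]
42 66 [-116.9 -114.9 -112.4] [214.9 216.6 217.9]
46 67 [-117.  -114.9 -112.4] [212.1 213.8 215.6]
50 92 [-116.5 -113.9 -110.6] [167.6 207.3 212.2]
hood 1839 [-101.5 -100.1  -81.3  -62.3  -60.5] 246.25169532028065 [27.60129947 32.8494627 ]
horn 1017 [-141.  -139.8  -89.9  -63.4  -61. ] 232.33224291626803 [28.397539 32.914122]
floor 1907 [-139.5 -134.3 -102.4  -53.8  -50.7] 212.54198070423055 [27.50305852 32.88919633]
fingers etc 2214 [-123.46741094 -114.78648947 -105.49314528] [207.85025119 228.13142045 257.79593912]
rim 693 [-146.1256707    28.09584718  113.52835621] [-74.75996023  52.91483989 139.60220223] [ 5.70668213e-03 -2.02512894e-01  1.34132196e+02]
```

Wire: centre z about 215.5 on the slot floor (212.5), at stand x -115; the hood front is at -101.5. So it wasn't blocked: friction was loading it up. I ease it up 2.5 mm inside the 12 mm hood gap and slide back gently.

{"fn": "arm_command", "kwargs": {
  "rows": [
    {"delta_pos":[0,0,-1.5],"roll":0,"jaw":5},
    {"delta_pos":[0,0,-2.7],"roll":0,"jaw":5},
    {"delta_pos":[0,0,-2.7],"roll":0,"jaw":5},
    {"delta_pos":[0,2,-2.7],"roll":0,"jaw":5},
    {"delta_pos":[0,4,-2.7],"roll":0,"jaw":5},
    {"delta_pos":[0,6,-2.7],"roll":0,"jaw":5},
    {"delta_pos":[0,7,-2.7],"roll":0,"jaw":5},
    {"delta_pos":[0,7,-2.7],"roll":0,"jaw":5},
    {"delta_pos":[0,7,-2.7],"roll":0,"jaw":5}
  ]
}}

```text
time_s: 16.32
ee_pos: [568.4, -175.0, 200.0]
ee_rot: [180.0, -0.0, 72.7]
force: [0.6, -0.7, -3.9]
gripper_width: 11.3
gripper_force: 35.0
```

```bash
python3 st.py
```

```text
16.3167 stand x -106.2 y -1.1 tcp z 200.0 [ 0.59 -0.67 -3.89] 72.65936872987281 34.994906187057495
```

{"fn": "arm_command", "kwargs": {
  "rows": [
    {"delta_pos":[0,0,0.7],"roll":0,"jaw":5},
    {"delta_pos":[0,2,0.7],"roll":0,"jaw":5},
    {"delta_pos":[0,4,0.7],"roll":0,"jaw":5},
    {"delta_pos":[0,6,0.7],"roll":0,"jaw":5},
    {"delta_pos":[0,8,0.7],"roll":0,"jaw":5},
    {"delta_pos":[0,10,0.7],"roll":0,"jaw":5},
    {"delta_pos":[0,10,0.7],"roll":0,"jaw":5}
  ]
}}

```text
time_s: 16.9
ee_pos: [578.3, -178.1, 199.3]
ee_rot: [180.0, -0.0, 72.7]
force: [-0.1, 0.6, -5.9]
gripper_width: 11.0
gripper_force: 35.0
```

{"fn": "arm_command", "kwargs": {
  "rows": [
    {"delta_pos":[0,2,0],"roll":0,"jaw":5},
    {"delta_pos":[0,4,0],"roll":0,"jaw":5},
    {"delta_pos":[0,6,0],"roll":0,"jaw":5},
    {"delta_pos":[0,8,0],"roll":0,"jaw":5},
    {"delta_pos":[0,8,0],"roll":0,"jaw":5}
  ]
}}

```text
time_s: 17.32
ee_pos: [585.8, -180.4, 199.2]
ee_rot: [180.0, -0.0, 72.7]
force: [-0.5, -0.4, -4.4]
gripper_width: 11.4
gripper_force: 35.0
```

```bash
python3 st.py
```

```text
17.3167 stand x -88.0 y -1.0 tcp z 199.2 [-0.5  -0.39 -4.44] 72.66087651470696 34.99492049217224
```

{"fn": "arm_command", "kwargs": {
  "rows": [
    {"delta_pos":[0,1,0],"roll":0,"jaw":5},
    {"delta_pos":[0,2,0],"roll":0,"jaw":5},
    {"delta_pos":[0,3,0],"roll":0,"jaw":5},
    {"delta_pos":[0,3,0],"roll":0,"jaw":5}
  ]
}}

```text
time_s: 17.65
ee_pos: [588.5, -181.2, 199.3]
ee_rot: [180.0, -0.0, 72.7]
force: [0.3, 0.5, -4.4]
gripper_width: 11.1
gripper_force: 35.0
```

{"fn": "arm_command", "kwargs": {
  "rows": [
    {"delta_pos":[0,0.5,0],"roll":0,"jaw":5},
    {"delta_pos":[0,1,0],"roll":0,"jaw":5},
    {"delta_pos":[0,1,0],"roll":0,"jaw":5}
  ]
}}

```text
time_s: 17.9
ee_pos: [589.3, -181.5, 199.3]
ee_rot: [180.0, -0.0, 72.7]
force: [-0.2, 0.8, -4.4]
gripper_width: 10.9
gripper_force: 35.0
```

{"fn": "arm_command", "kwargs": {
  "rows": [
    {"delta_pos":[0,0.5,0],"roll":0,"jaw":5},
    {"delta_pos":[0,1,0],"roll":0,"jaw":5},
    {"delta_pos":[0,1,0],"roll":0,"jaw":5}
  ]
}}

```text
time_s: 18.15
ee_pos: [590.3, -181.8, 199.4]
ee_rot: [180.0, -0.0, 72.7]
force: [-0.6, -0.3, -5.1]
gripper_width: 11.0
gripper_force: 35.0
```

{"fn": "arm_command", "kwargs": {
  "rows": [
    {"delta_pos":[0,0.5,0],"roll":0,"jaw":5},
    {"delta_pos":[0,1,0],"roll":0,"jaw":5},
    {"delta_pos":[0,1,0],"roll":0,"jaw":5}
  ]
}}

```text
time_s: 18.4
ee_pos: [590.5, -181.9, 199.2]
ee_rot: [-179.9, -0.0, 72.7]
force: [-1.5, 0.7, -4.1]
gripper_width: 11.0
gripper_force: 35.0
```

{"fn": "arm_command", "kwargs": {
  "rows": [
    {"delta_pos":[0,0.5,0],"roll":0,"jaw":5},
    {"delta_pos":[0,1,0],"roll":0,"jaw":5},
    {"delta_pos":[0,1,0],"roll":0,"jaw":5}
  ]
}}

```text
time_s: 18.65
ee_pos: [590.7, -181.9, 199.2]
ee_rot: [-179.8, -0.0, 72.7]
force: [-4.8, 0.3, -2.5]
gripper_width: 11.3
gripper_force: 35.0
```

```bash
python3 st.py
```

```text
18.65 stand x -82.9 y -1.0 tcp z 199.2 [-4.8   0.33 -2.46] 72.65778257264135 35.00058352947235
```

The back stops are felt (5 N, stand x about -84). I back off 1.5 mm and lower to the slot floor.

{"fn": "arm_command", "kwargs": {
  "rows": [
    {"delta_pos":[0,-1,0],"roll":0,"jaw":5},
    {"delta_pos":[0,-1.7,0.5],"roll":0,"jaw":5},
    {"delta_pos":[0,-1.7,1],"roll":0,"jaw":5},
    {"delta_pos":[0,-1.7,1.5],"roll":0,"jaw":5},
    {"delta_pos":[0,-1.7,2],"roll":0,"jaw":5},
    {"delta_pos":[0,-1.7,2],"roll":0,"jaw":5}
  ]
}}

```text
time_s: 19.15
ee_pos: [590.6, -181.9, 197.3]
ee_rot: [180.0, -0.0, 72.7]
force: [-2.7, 1.1, -3.7]
gripper_width: 10.9
gripper_force: 35.0
```

{"fn": "arm_command", "kwargs": {
  "rows": [
    {"delta_pos":[0,0,0.5],"roll":0,"jaw":5},
    {"delta_pos":[0,0,0.8],"roll":0,"jaw":5},
    {"delta_pos":[0,0,0.8],"roll":0,"jaw":5}
  ]
}}

```text
time_s: 19.4
ee_pos: [590.6, -181.9, 196.9]
ee_rot: [180.0, -0.0, 72.7]
force: [-3.0, 1.2, -0.6]
gripper_width: 11.4
gripper_force: 35.0
```

```bash
python3 st.py
```

```text
19.4 stand x -83.0 y -1.0 tcp z 196.9 [-2.96  1.23 -0.64] 72.6598820207891 35.00071406364441
```

{"fn": "arm_command", "kwargs": {
  "rows": [
    {"delta_pos":[0,-0.5,0.3],"roll":0,"jaw":5},
    {"delta_pos":[0,-0.5,0.3],"roll":0,"jaw":5},
    {"delta_pos":[0,-0.5,0.3],"roll":0,"jaw":5},
    {"delta_pos":[0,-0.5,0.3],"roll":0,"jaw":20},
    {"delta_pos":[0,-0.5,0.3],"roll":0,"jaw":35},
    {"delta_pos":[0,-0.5,0.3],"roll":0,"jaw":35},
    {"delta_pos":[0,-0.5,0.3],"roll":0,"jaw":35},
    {"delta_pos":[0,-0.5,0.3],"roll":0,"jaw":35}
  ],
  "squeeze": 5
}}

```text
time_s: 20.07
ee_pos: [590.2, -181.7, 196.2]
ee_rot: [180.0, -0.0, 72.7]
force: [0.0, 0.2, -0.5]
gripper_width: 31.9
gripper_force: 0.0
```

{"fn": "arm_command", "kwargs": {
  "rows": [
    {"delta_pos":[0,0,-5],"roll":0,"jaw":35},
    {"delta_pos":[0,0,-15],"roll":0,"jaw":35},
    {"delta_pos":[0,0,-30],"roll":0,"jaw":35},
    {"delta_pos":[0,0,-50],"roll":0,"jaw":35},
    {"delta_pos":[0,0,-75],"roll":0,"jaw":35},
    {"delta_pos":[0,0,-100],"roll":0,"jaw":35},
    {"delta_pos":[0,0,-130],"roll":0,"jaw":35},
    {"delta_pos":[-50,-80,-130],"roll":0,"jaw":35},
    {"delta_pos":[-50,-80,-130],"roll":0,"jaw":35},
    {"delta_pos":[-50,-80,-130],"roll":0,"jaw":35},
    {"delta_pos":[-50,-80,-130],"roll":0,"jaw":35},
    {"delta_pos":[-50,-80,-130],"roll":0,"jaw":35},
    {"delta_pos":[-50,-80,-130],"roll":0,"jaw":35}
  ]
}}

```text
time_s: 21.15
ee_pos: [499.8, -205.5, 326.5]
ee_rot: [179.9, -0.0, 72.7]
force: [0.8, 0.4, 0.1]
gripper_width: 32.0
gripper_force: 0.0
```

```bash
python3 st.py; python3 - <<'E'
from h import *
th=np.radians(-17.5); ex=np.array([np.cos(th),np.sin(th)]); ey=np.array([-ex[1],ex[0]])
f=grab("wrist"); P=cloud(f); d=P[...,:2]-[670,-205.9]; sx=d@ex; sy=d@ey; z=P[...,2]
for a in(-45,-40,-36,-22,-15,-5,5,15,22,36,40,45):
    m=(abs(sy-a)<1.5)&(z>205)&(z<228)&(sx>-135)&(sx<-70)
    print(a,m.sum(),np.percentile(sx[m],[5,50,95]).round(1) if m.any() else "",np.median(z[m]).round(1) if m.any() else "")
S=cv2.cvtColor(f["img"],cv2.COLOR_BGR2HSV)[...,1]; m=(S>70)&(abs(sy)<35)&(abs(sx+85)<12)&(z>205)&(z<230); print("sleeve",m.sum(),np.percentile(sy[m],[3,97]) if m.any() else "")
g=grab("scene"); cv2.imwrite("pics/fin.png",np.hstack([cv2.resize(f["img"],(480,300)),cv2.resize(g["img"][140:280,320:460],(300,300))]))
E
```

```text
21.15 stand x -162.4 y -50.8 tcp z 326.5 [0.79 0.4  0.12] 72.67775410552694 0.0
-45 18 [-86.3 -84.6 -82.3] 217.0
-40 8 [-86.  -84.4 -83.1] 218.0
-36 0  
-22 21 [-86.2 -84.2 -82.3] 216.9
-15 50 [-89.6 -85.1 -79.1] 219.7
-5 48 [-89.6 -84.8 -78.5] 220.2
5 41 [-89.5 -86.  -80.3] 219.9
15 41 [-89.2 -85.1 -80.6] 219.3
22 21 [-87.  -85.1 -82.8] 217.1
36 17 [-86.5 -84.8 -82.8] 217.1
40 18 [-86.6 -84.9 -82.4] 216.9
45 21 [-86.6 -84.9 -82.1] 214.6
sleeve 519 [-18.14431638  14.59403277]
```

View pics/fin.png

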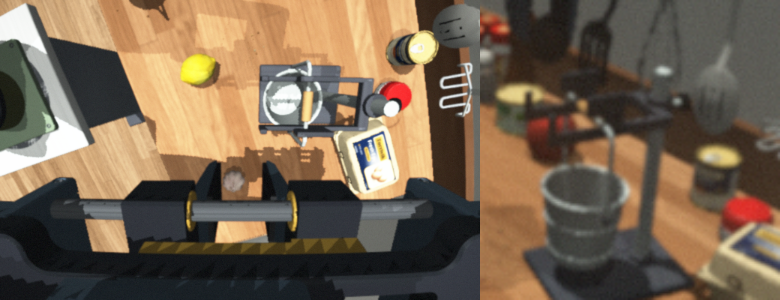

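The pail hangs upright. Its wire is at stand x -84.8 under both hoods and the grip is within 2 mm of the middle, so I hand in.

```bash
python3 -c "
from workcell import env
print(env.job_done())"
```

```text
the job is handed in; nothing more can be done
None
```

The steel pail hangs released and upright on the stand, with its wire under both hoods against the back stops; I handed the job in at about 21 s, and no verdict was returned.

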